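Seat a filter crucible in the collar of a filtering flask

ROBOT

A 7-joint arm with a two-finger parallel gripper is mounted at the origin on the work surface. World frame = base frame: x ahead of the robot, y to its left, z up, the work surface at z = 0. Lengths are in mm, angles in rad, forces in N, time in s.
With the tool pointing down it reaches from about 400 to 875 mm from the base axis. Payload 4.4 kg.
Tool frame: the origin (TCP) lies at the very end of the fingers, on their centre line; the grasp point (between the pads) lies 19 mm behind it (ctrl.grip_depth is the distance from the TCP to the grasp point, in mm); z points along the fingers, x is the direction in which the jaws open and shut, and the axes are right-handed (so a half turn about z gives the same grasp; the last joint's range is limited). The gripper opens to 85 mm and grips with 20 to 120 N. Pads are 22 mm wide; open, the fingers measure 114 mm over their backs; the gripper's body (76 mm by 85 mm) begins 54 mm behind the grasp point. The pads swing forward as they close: fully open they stand 13 mm farther back than shut.
Start: joints at [-1.273, 0.628, 0.038, 1.517, -0.027, 0.996, -0.02], TCP at [231.266, 607.482, 231.313] pointing down, gripper open.
Joint ranges: [-3.06, 3.06], [-0.37, 2.12], [-1.25, 1.32], [0.18, 2.47], [-1.1, 4.24], [0.23, 1.98], [-2.94, 2.94]. Speed limits (rad/s): [2.57, 2.57, 3.14, 3.14, 3.14, 3.14, 3.14].

INTERFACE

Orientations are given as [roll, pitch, yaw] about the fixed x, y, z axes, in that order (R = Rz(yaw) Ry(pitch) Rx(roll)).
In Python, from cell import ctrl gives the robot as it stands.
- The arm moves only by the shell command python3 -m creep 'ROWS'. ROWS is JSON, a list of rows, each an object with "hand": the opening, from 0 (shut) to 1 (fully open); "travel": the shift along the tool's x, y, z in cm, a list of three; "angular": the turn, a rotation vector about the tool's x, y, z in degrees, a list of three. In form: [{"hand": hand, "travel": [tx, ty, tz], "angular": [rx, ry, rz]}, ...]. A call has 1 to 20 rows; each row is the pose to reach, as a shift and turn from the pose measured when the call began, along the tool's axes at that moment; what a row does not reach only later rows make up. A row lasts 1/10 s, in which the tool goes at most 50 mm and 8.59 degrees, less where a joint would pass 70% of its speed; a pose out of reach is approached as far as the arm can. A call with a gripper value outside its range is refused whole. The fingers move at their own pace and stop on an object; the grip force is fixed at half the most. Time passes only in rows, so rows that repeat a pose let the fingers close. It gives the time, the measured TCP pose, the force and the opening at its end, in the units of the state.
- ctrl.read_state(): the state, without advancing time (a new reading comes with each control period).
- ctrl.get_image(name): name is "scene" or "top" or "wrist"; returns a dict with "frame" (480x640x3 uint8, red, green, blue), "fx", "fy", "cx", "cy" (pixels), "origin" and "orientation" of the camera in the world. Camera axes: x right, y down, z forward; pixel columns grow to the right and rows downward; lengths in mm; the calibration is good to about 2 mm. A picture is of the moment at which its call begins. There is no depth.
- ctrl.finish_job(): hands the job in, once; it reports no verdict.
Trained networks look in the newest picture that a camera, given by its name, has taken for a name from the list of things; names that differ only in an ending like _2 or _b are one class to them, and where a whole thing is asked for, a point or a joint stands for the part that bears it (a point fixed in the world has none). Each returns a list of dicts, best first, with "confidence" (0 to 1); they miss things now and then, are a little off and sometimes report something else, mostly with a low value. They report only what shows in the picture. A call takes as long as a camera call. They do not tell look-alikes from the thing itself.
- ctrl.regions_of(camera, thing): "region" (480x640 bool, what is visible of it).
- ctrl.spot_point(camera, thing): "at" ([x, y, z] in mm, in world coordinates, good to about 4 mm: a listed point, or the origin of a listed thing).
The state is a dict: "clock": time; "qpos": joint angles; "qd": joint speeds; "tau": joint torques, N m; "eef_pos": TCP position; "tool_rot": TCP orientation; "force": force on the tool from outside, world axes, zero at the start; "torque": the same for the moment, N m; "width": finger opening in mm.
Only numpy, scipy, OpenCV 4.12 (cv2) and the standard library are available. Lean on these libraries where they do the work, as an engineer would, in place of code of your own. Each camera call takes 0.05 s, during which the arm holds its last target. There are 200 camera calls.

TASK

Take the larger of the two tapered white filter crucibles and nest it upright in the black rubber collar on top of the filtering flask. With the crucible, press the collar gently down until it has sunk about half of its way into the flask's neck, and stop well before its flange comes down on the glass, where it wedges. Then let go, and leave the smaller crucible standing where it is.

Things in the scene. Friction and masses are not known exactly. Their poses are not given: they have to be found in the camera images.
- crucible: Larger white porcelain crucible, 0.09 kg, loose, upright: open round cup 70 mm tall, wall 3 mm; outside 26 mm across at the foot, widening evenly to 42 mm at 36 mm height, then straight 42 mm to the rim. Origin: centre of its underside, z up its axis. Seated in the collar, its underside is about 30 mm below the collar's top; its upper 40 mm stay clear.
- collar_top (a point): Centre of the collar's top face (black rubber; flange 64 mm across, 6 mm thick; tapered hole 39 mm across here, narrowing down at the crucible's taper). Sinks with the collar; 186 mm above the bench at joint 0. z up. The fixed clear glass flask under it is 150 mm tall, 116 mm wide at the foot, lip 62 mm; its side arm reaches 68 mm from the axis.
- collar (a joint): How far the collar has sunk into the flask's neck, m: 0 = highest (flange underside 30 mm above the glass lip), 0.030 = flange on the lip (wedged). Starts at 0 to 0.004; takes a steady push of 7 to 11 N to sink, and stays where it is left; the crucible's weight does not move it.
- small_crucible: Smaller white crucible, loose, same shape: 49 mm tall, 18 mm wide at the foot, 29 mm at the rim. Origin: centre of its underside. Also about: a straight white cup (52 mm wide, 55 tall), an amber bottle (60 wide, 130 tall), a tube rack beyond (100 tall). Crucibles and cup swap places, at least 90 mm apart.
Not all that is in view belongs to the job. Leave any pink or red look-alike of the crucible alone.

How it is judged (in metres and radians):
At the end, for the whole second after the job is handed in: The larger crucible sits in the collar: its underside 20 to 40 mm below the collar's top, within 8 mm of the collar's axis, tilted less than 10 degrees and at rest; the collar has sunk 8 to 22 mm (of 30 mm); the smaller crucible is within 30 mm of its start (horizontal distance between crucible and collar_top below 0.008 m and z of crucible in the frame of collar_top between -0.04 and -0.02 m and angle between crucible's own z axis and vertical below 0.175 rad and value of joint collar between 0.008 and 0.022 m and linear speed of crucible below 0.02 m/s and distance of small_crucible from where it was at the start of the episode below 0.03 m); the robot touches nothing.
It fails at once if the collar is pushed down more than 25 mm, where it wedges (value of joint collar above 0.025 m).
It fails at once if the collar is pushed down (past 8 mm) without the crucible nested in it (value of joint collar above 0.008 m and distance between crucible and collar_top above 0.045 m).
It fails at once if the smaller crucible is knocked over or moved by more than 30 mm (distance of small_crucible from where it was at the start of the episode above 0.03 m or angle between small_crucible's own z axis and vertical above 0.6 rad).
It also fails if it takes over 38 s, if anything falls off the work surface, if the arm or the gripper's body presses on something with over 40 N, if the wrist force passes 120 N, or if a joint passes its speed limit or range.

## Working session

There is one attempt and no reset: what is moved stays moved. The work goes in short steps, Python scripts to look and compute and a shell command to move; the robot and the scene stay as the last step left them, time stands still between calls to the robot, and variables do not carry over. Pictures are saved under pics/ and viewed, about 8 in all and at most 12, crops included, and the job is handed in when it is done.

```bash
mkdir -p pics
cat > h.py <<'E'
import numpy as np, cv2
from cell import ctrl
from scipy.spatial.transform import Rotation as R
def snap(c,name=None):
    im=ctrl.get_image(c)
    if name: cv2.imwrite(f'pics/{name}.png',im['frame'][:,:,::-1])
    return im
def proj(im,p):
    o=np.array(im['orientation'],float)
    M=o if o.shape==(3,3) else R.from_euler('xyz',o).as_matrix()
    q=M.T@(np.array(p)-im['origin']); return im['fx']*q[0]/q[2]+im['cx'],im['fy']*q[1]/q[2]+im['cy']
E
python3 - <<'E'
from h import *
ims=[]
for c in ['scene','top']:
    im=snap(c); ims.append(cv2.resize(im['frame'][:,:,::-1],(640,480)))
    print(c,im['origin'],im['orientation'])
    for t in ['crucible','collar_top','small_crucible']:
        for d in ctrl.spot_point(c,t): print(c,t,np.round(d['at']),round(d['confidence'],2),np.round(proj(im,d['at'])))
    cv2.imwrite(f'pics/{c}0.png',ims[-1])
s=ctrl.read_state(); print({k:np.round(s[k],3) for k in ['clock','eef_pos','tool_rot','force','width']})
E
```

```text
scene [930.06082033 379.1543074  678.64488702] [-2.34732432 -0.01154689  2.32059767]
scene crucible [487. -29.   2.] 0.98 [315. 276.]
scene crucible [406. 107.  -0.] 0.89 [396. 291.]
scene crucible [495.  68.  -2.] 0.81 [350. 307.]
scene collar_top [ 492. -250.  186.] 0.69 [229. 153.]
scene small_crucible [511. 210.  -5.] 0.74 [408. 359.]
top [363.90460725   1.92101204 981.13641171] [-2.96418963  0.01612626 -1.58525579]
top crucible [406. 106.  -2.] 0.88 [274. 308.]
top crucible [494.  67.   2.] 0.6 [293. 265.]
top crucible [493. -32.   1.] 0.59 [341. 265.]
top collar_top [ 495. -248.  184.] 0.73 [473. 247.]
top small_crucible [514. 209.  -1.] 0.76 [224. 257.]
{'clock': np.float64(0.4), 'eef_pos': array([231.236, 607.406, 231.167]), 'tool_rot': array([-3.142,  0.   ,  1.207]), 'force': array([-0.629, -0.191, -0.163]), 'width': np.float64(85.289)}
```

View pics/scene0.png

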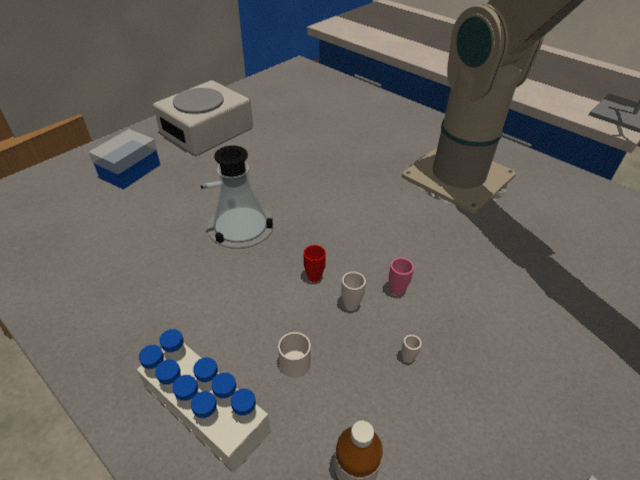

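View pics/top0.png

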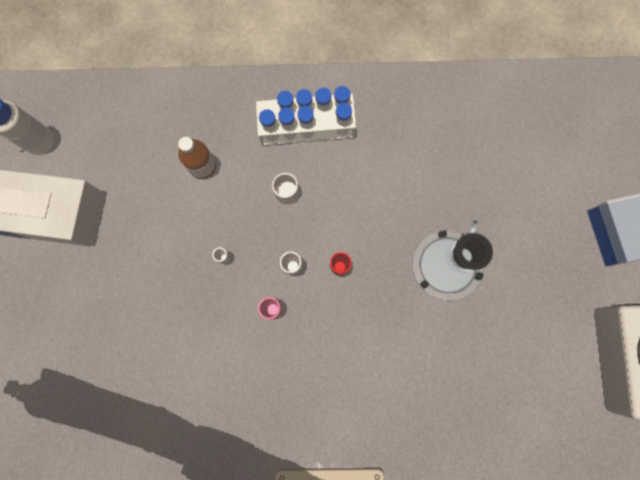

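The scene shows the larger white crucible at (352,292), with red and pink look-alikes beside it at (315,264) and (400,277). The small crucible is at (411,349) and the flask with its collar at (232,160). The top view agrees: the white crucible is at (291,263), which is about (495, 67) mm. I'll move above it with the jaws along world x.

```bash
python3 -m creep '[{"hand":1,"travel":[-3.4,3.7,0.4],"angular":[0,0,6]},{"hand":1,"travel":[-6.9,7.3,0.8],"angular":[0,0,12]},{"hand":1,"travel":[-10.3,11,1.2],"angular":[0,0,17]},{"hand":1,"travel":[-13.7,14.6,1.6],"angular":[0,0,23]},{"hand":1,"travel":[-17.1,18.3,2],"angular":[0,0,29]},{"hand":1,"travel":[-20.6,22,2.4],"angular":[0,0,35]},{"hand":1,"travel":[-24,25.6,2.8],"angular":[0,0,40]},{"hand":1,"travel":[-27.4,29.3,3.2],"angular":[0,0,46]},{"hand":1,"travel":[-30.8,32.9,3.6],"angular":[0,0,52]},{"hand":1,"travel":[-34.3,36.6,4],"angular":[0,0,58]},{"hand":1,"travel":[-37.7,40.2,4.4],"angular":[0,0,63]},{"hand":1,"travel":[-41.1,43.9,4.8],"angular":[0,0,69.2]},{"hand":1,"travel":[-41.1,43.9,4.8],"angular":[0,0,69.2]},{"hand":1,"travel":[-41.1,43.9,4.8],"angular":[0,0,69.2]},{"hand":1,"travel":[-41.1,43.9,4.8],"angular":[0,0,69.2]}]'
python3 - <<'E'
from h import *
a=[]
for c in ['wrist','scene','top']:
    im=snap(c,c+'1')
    for t in ['crucible','small_crucible','collar_top']:
        for d in ctrl.spot_point(c,t): print(c,t,np.round(d['at'],1),round(d['confidence'],2),np.round(proj(im,d['at'])))
s=ctrl.read_state(); print({k:np.round(s[k],3) for k in ['clock','eef_pos','tool_rot','force','width']})
E
```

```text
clock: 1.9
eef_pos: [494.7, 68.4, 183.2]
tool_rot: [-3.141, 0.001, 0.001]
force: [0.0, 1.0, 0.7]
width: 84.9
wrist crucible [491.1  65.8   2. ] 0.96 [317. 224.]
wrist crucible [ 4.886e+02 -3.050e+01  4.000e-01] 0.85 [314. 311.]
wrist crucible [4.067e+02 1.056e+02 3.000e-01] 0.76 [229. 184.]
wrist small_crucible [514.2 207.    1. ] 0.65 [343.  67.]
scene crucible [493.7  67.2   0.9] 0.77 [350. 305.]
scene crucible [490.2 -29.9   1.1] 0.74 [313. 277.]
scene crucible [406.8 109.6  -2.4] 0.57 [397. 292.]
scene small_crucible [511.3 211.3  -4.8] 0.86 [409. 360.]
scene collar_top [ 489.  -249.5  183.6] 0.82 [231. 153.]
top crucible [492.5  65.5   2.5] 0.57 [293. 266.]
top crucible [ 4.006e+02  1.047e+02 -2.000e-01] 0.46 [275. 311.]
top collar_top [ 491.2 -250.1  181.6] 0.94 [474. 250.]
{'clock': np.float64(2.5), 'eef_pos': array([495.221,  67.153, 183.293]), 'tool_rot': array([ 3.141e+00,  0.000e+00, -1.000e-03]), 'force': array([-0.742,  0.313, -0.164]), 'width': np.float64(85.515)}
```

View pics/wrist1.png

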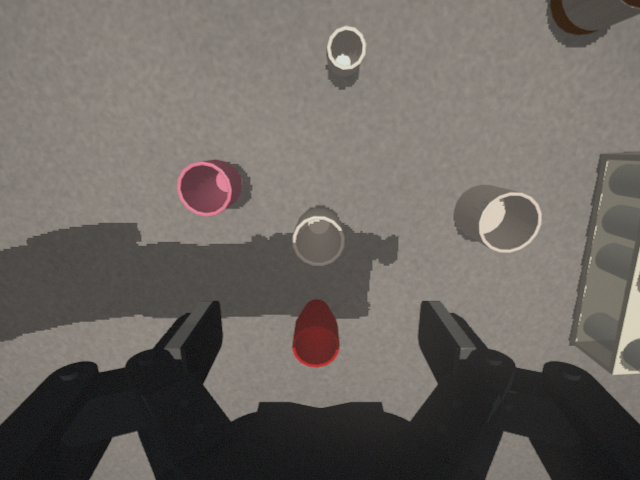

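The wrist view shows the white crucible's rim centred near (319,241) between the jaws, with the red one at (316,345) and the small one at (346,48). All three cameras agree on about (493, 66). I'll descend and grasp.

```bash
python3 -m creep '[{"hand":1,"travel":[-0.1,0,3],"angular":[0,0,0]},{"hand":1,"travel":[-0.2,0.1,6],"angular":[0,0,0]},{"hand":1,"travel":[-0.2,0.1,9],"angular":[0,0,0]},{"hand":1,"travel":[-0.2,0.1,12],"angular":[0,0,0]},{"hand":1,"travel":[-0.2,0.1,14.3],"angular":[0,0,0]},{"hand":1,"travel":[-0.2,0.1,14.3],"angular":[0,0,0]},{"hand":1,"travel":[-0.2,0.1,14.3],"angular":[0,0,0]},{"hand":0,"travel":[-0.2,0.1,14.3],"angular":[0,0,0]},{"hand":0,"travel":[-0.2,0.1,14.3],"angular":[0,0,0]},{"hand":0,"travel":[-0.2,0.1,14.3],"angular":[0,0,0]},{"hand":0,"travel":[-0.2,0.1,14.3],"angular":[0,0,0]},{"hand":0,"travel":[-0.2,0.1,14.3],"angular":[0,0,0]},{"hand":0,"travel":[-0.2,0.1,14.3],"angular":[0,0,0]},{"hand":0,"travel":[-0.2,0.1,14.3],"angular":[0,0,0]},{"hand":0,"travel":[-0.2,0.1,14.3],"angular":[0,0,0]},{"hand":0,"travel":[-0.2,0.1,14.3],"angular":[0,0,0]}]'
```

```text
clock: 4.1
eef_pos: [493.8, 66.3, 41.5]
tool_rot: [-3.141, -0.002, -0.001]
force: [-0.5, -0.7, 7.5]
width: 40.0
```

```bash
python3 -m creep '[{"hand":0,"travel":[0,0,-1.5],"angular":[0,0,0]},{"hand":0,"travel":[0,0,-4],"angular":[0,0,0]},{"hand":0,"travel":[0,0,-7],"angular":[0,0,0]},{"hand":0,"travel":[0,0,-10],"angular":[0,0,0]},{"hand":0,"travel":[0,0,-13],"angular":[0,0,0]},{"hand":0,"travel":[0,0,-16],"angular":[0,0,0]},{"hand":0,"travel":[0,0,-19],"angular":[0,0,0]},{"hand":0,"travel":[0,0,-22],"angular":[0,0,0]},{"hand":0,"travel":[0,0,-22],"angular":[0,0,0]},{"hand":0,"travel":[0,0,-22],"angular":[0,0,0]}]'
python3 - <<'E'
from h import *
for c in ['wrist','scene','top']:
    im=snap(c,c+'2')
    for t in ['crucible','collar_top']:
        for d in ctrl.spot_point(c,t): print(c,t,np.round(d['at'],1),round(d['confidence'],2),np.round(proj(im,d['at'])))
    for d in ctrl.regions_of(c,'collar'):
        ys,xs=np.where(d['region']); print(c,'collar reg',round(d['confidence'],2),xs.min(),xs.max(),ys.min(),ys.max(),xs.mean(),ys.mean())
s=ctrl.read_state(); print({k:np.round(s[k],3) for k in ['clock','eef_pos','tool_rot','force','width']})
E
```

```text
clock: 5.1
eef_pos: [493.3, 66.4, 262.0]
tool_rot: [-3.14, -0.003, -0.0]
force: [-0.1, -0.7, -2.3]
width: 40.2
wrist crucible [493.7  64.9 223.1] 0.94 [321. 278.]
wrist crucible [409.3 106.2   0.7] 0.83 [249. 174.]
scene crucible [407.  110.5  -1.4] 0.74 [397. 292.]
scene crucible [493.1  68.6 217.3] 0.71 [360. 217.]
scene crucible [489.1 -30.5   1.6] 0.71 [314. 276.]
scene collar_top [ 489.9 -248.5  182.5] 0.9 [231. 154.]
scene collar_top [495.   65.8 218.8] 0.58 [358. 216.]
scene collar reg 0.86 214 247 146 176 231.24821002386633 160.1599045346062
top crucible [492.2 -26.4   2.1] 0.89 [338. 265.]
top crucible [491.9  64.1 219.4] 0.58 [286. 249.]
top crucible [406.3 106.9  -4.1] 0.5 [274. 308.]
top collar_top [ 494.2 -248.2  184.5] 0.91 [473. 248.]
top collar reg 0.93 453 492 233 269 473.0615808823529 251.10202205882354
{'clock': np.float64(5.7), 'eef_pos': array([493.405,  66.185, 261.343]), 'tool_rot': array([-3.141e+00, -1.000e-03, -1.000e-03]), 'force': array([ 0.112, -0.295, -1.131]), 'width': np.float64(40.046)}
```

View pics/scene2.png

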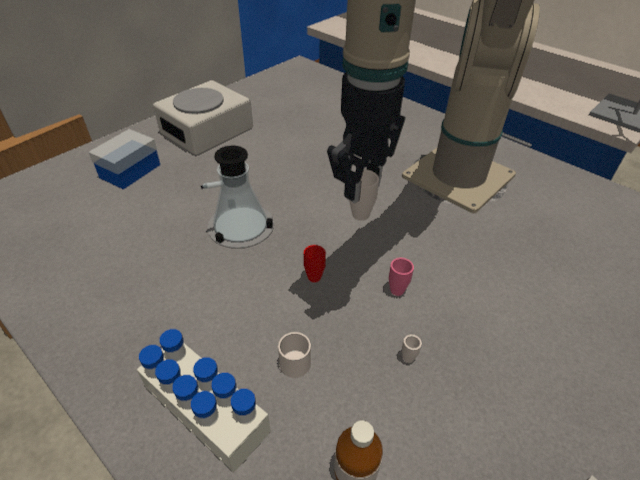

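Scene view: the crucible is held upright at (362,195), and the collar top is at about (231,155). I'll pass over the collar so the wrist camera can see it.

```bash
python3 -m creep '[{"hand":0,"travel":[0,3,-0.3],"angular":[0,0,0]},{"hand":0,"travel":[0,7,-0.6],"angular":[0,0,0]},{"hand":0,"travel":[0,11,-1],"angular":[0,0,0]},{"hand":0,"travel":[0,15,-1],"angular":[0,0,0]},{"hand":0,"travel":[0,19,-1],"angular":[0,0,0]},{"hand":0,"travel":[0,23,-1],"angular":[0,0,0]},{"hand":0,"travel":[0,27,-1],"angular":[0,0,0]},{"hand":0,"travel":[0,31,-1],"angular":[0,0,0]},{"hand":0,"travel":[0,35,-1],"angular":[0,0,0]},{"hand":0,"travel":[0,38,-1],"angular":[0,0,0]},{"hand":0,"travel":[0,38,-1],"angular":[0,0,0]},{"hand":0,"travel":[0,38,-1],"angular":[0,0,0]},{"hand":0,"travel":[0,38,-1],"angular":[0,0,0]}]'
python3 - <<'E'
from h import *
for c in ['wrist','scene','top']:
    im=snap(c,c+'3'); print(c,np.round(im['origin']),im['fx'])
    for t in ['crucible','collar_top']:
        for d in ctrl.spot_point(c,t): print(c,t,np.round(d['at'],1),round(d['confidence'],2),np.round(proj(im,d['at'])))
    for d in ctrl.regions_of(c,'collar')[:1]:
        ys,xs=np.where(d['region']); print(c,'collar reg',round(d['confidence'],2),xs.min(),xs.max(),ys.min(),ys.max())
    for p in [(492,-249,186)]:
        th=np.linspace(0,6.28,60)
        f=im['frame'][:,:,::-1].copy()
        for r in (19.5,32): 
            for t in th: u,v=proj(im,[p[0]+r*np.cos(t),p[1]+r*np.sin(t),p[2]]); cv2.circle(f,(int(u),int(v)),1,(0,255,0),-1)
        cv2.imwrite(f'pics/{c}3o.png',f)
s=ctrl.read_state(); print({k:np.round(s[k],3) for k in ['clock','eef_pos','tool_rot','force','width']})
E
```

```text
clock: 7.0
eef_pos: [493.4, -312.3, 271.0]
tool_rot: [-3.14, -0.001, 0.001]
force: [0.8, 0.0, -1.2]
width: 39.9
wrist [ 493. -240.  414.] 334.72526405750887
wrist crucible [ 490.  -309.4  231.4] 0.76 [314. 270.]
wrist collar_top [ 490.3 -252.1  181.3] 0.7 [316. 165.]
scene [930. 379. 679.] 462.26987318937825
scene crucible [ 4.893e+02 -2.940e+01  1.000e-01] 0.78 [314. 277.]
scene crucible [407.7 108.3  -1.7] 0.75 [396. 292.]
scene crucible [ 493.5 -311.5  231.9] 0.62 [205. 120.]
scene collar_top [ 490.9 -247.9  182.6] 0.89 [230. 155.]
scene collar reg 0.93 215 248 146 176
top [364.   2. 981.] 478.8926871571816
top crucible [ 491.9 -317.2  230.8] 0.93 [526. 244.]
top crucible [491.2 -30.    0.5] 0.8 [340. 266.]
top crucible [403.7 105.4  -1.4] 0.74 [274. 310.]
top collar_top [ 493.8 -248.6  183.8] 0.59 [473. 248.]
top collar reg 0.91 453 492 232 269
{'clock': np.float64(7.6), 'eef_pos': array([ 493.11 , -313.793,  271.267]), 'tool_rot': array([-3.141e+00, -1.000e-03, -1.000e-03]), 'force': array([-0.525, -0.708,  0.02 ]), 'width': np.float64(40.169)}
```

View pics/wrist3o.png

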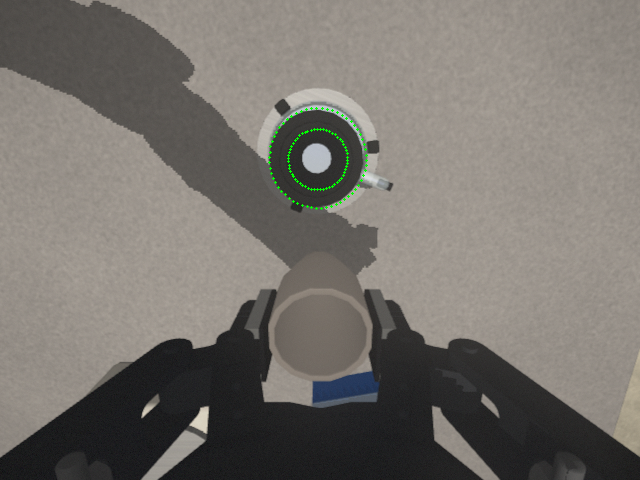

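The wrist view shows the collar's dark disc centred near (317,158), and the held crucible's rim near (320,335). The overlay matches to a millimetre or two, so I'll measure both in this picture.

```bash
cat >> h.py <<'E'
def back(im,u,v,z):
    o=np.array(im['orientation'],float); M=o if o.shape==(3,3) else R.from_euler('xyz',o).as_matrix()
    d=M@np.array([(u-im['cx'])/im['fx'],(v-im['cy'])/im['fy'],1]); o=np.array(im['origin']); return o+d*(z-o[2])/d[2]
E
python3 - <<'E'
from h import *
im=snap('wrist'); g=cv2.cvtColor(im['frame'],cv2.COLOR_RGB2GRAY)
m=np.zeros_like(g); m[100:215,262:372]=255
b=((g<62)&(m>0)).astype(np.uint8); b=cv2.morphologyEx(b,cv2.MORPH_OPEN,np.ones((13,13)))
c=max(cv2.findContours(b,0,1)[0],key=cv2.contourArea); e=cv2.minEnclosingCircle(c); el=cv2.fitEllipse(c); x,y,w,h=cv2.boundingRect(c)
print(e,el,(x,y,w,h),'exp diam px',64*im['fx']/(im['origin'][2]-184))
for z in (182,186): print(z,back(im,*el[0],z))
for d in ctrl.regions_of('wrist','crucible')[:1]:
    ys,xs=np.where(d['region']); print(xs.min(),xs.max(),ys.min(),ys.max())
    r=d['region']; 
    z=ctrl.read_state()['eef_pos'][2]+28.5
    # rim: widest row
    wd=[(np.ptp(np.where(r[i])[0]),i,np.where(r[i])[0].mean()) for i in range(ys.min(),ys.max()) if r[i].any()]; wm=max(wd); print(wm, 42*im['fx']/(im['origin'][2]-z), back(im,wm[2],ys.max()-wm[0]/2,z))
print(ctrl.read_state()['eef_pos'])
cr=im['frame'][95:220,255:380,::-1].copy(); cv2.ellipse(cr,((el[0][0]-255,el[0][1]-95),el[1],el[2]),(0,255,0),1)
cv2.imwrite('pics/c4.png',cv2.resize(cr,None,fx=4,fy=4))
E
```

```text
((312.7372741699219, 158.0), 48.22417449951172) ((313.0997619628906, 158.74974060058594), (85.60338592529297, 90.83100891113281), 156.13479614257812) (271, 114, 85, 89) exp diam px 93.04711033430696
182 [ 488.39403042 -249.76760478  182.        ]
186 [ 488.46635302 -249.61329693  186.        ]
268 371 252 381
(np.int64(103), 337, np.float64(319.5)) 122.81254527253587 [ 492.61513999 -309.12007546  299.76105409]
[ 493.10949866 -313.81725084  271.26105409]
```

View pics/c4.png

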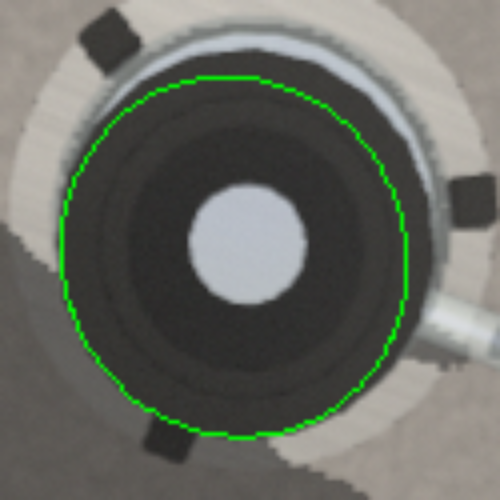

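My ellipse fit missed. In the crop the flange spans 57 to 433 by 48 to 437 (4x scale), so its centre is at pixel (316.3,155.7). That puts it at about (490.6,−247.7), and the flange width matches (94 px against 93 expected). Relative to the held rim, the TCP target is about (491,−248.5). I'll move over it and stop 8 mm above.

```bash
python3 -m creep '[{"hand":0,"travel":[0,-1.5,0],"angular":[0,0,0]},{"hand":0,"travel":[-0.1,-3.5,0],"angular":[0,0,0]},{"hand":0,"travel":[-0.2,-5.5,0],"angular":[0,0,0]},{"hand":0,"travel":[-0.2,-6.5,0],"angular":[0,0,0]},{"hand":0,"travel":[-0.2,-6.5,0],"angular":[0,0,0]},{"hand":0,"travel":[-0.2,-6.5,1],"angular":[0,0,0]},{"hand":0,"travel":[-0.2,-6.5,2],"angular":[0,0,0]},{"hand":0,"travel":[-0.2,-6.5,3],"angular":[0,0,0]},{"hand":0,"travel":[-0.2,-6.5,3.5],"angular":[0,0,0]},{"hand":0,"travel":[-0.2,-6.5,3.5],"angular":[0,0,0]},{"hand":0,"travel":[-0.2,-6.5,3.5],"angular":[0,0,0]}]'
python3 - <<'E'
from h import *
fs=[]
for c in ['scene','top']:
    im=snap(c)
    for t in ['crucible','collar_top']:
        for d in ctrl.spot_point(c,t):
            if d['at'][1]<-150: print(c,t,np.round(d['at'],1),round(d['confidence'],2))
    u,v=map(int,proj(im,[491,-248,200])); fs.append(cv2.resize(im['frame'][max(v-60,0):v+60,u-60:u+60,::-1],(400,400)))
cv2.imwrite('pics/c5.png',np.hstack(fs))
s=ctrl.read_state(); print({k:np.round(s[k],3) for k in ['clock','eef_pos','tool_rot','force','width']})
E
```

```text
clock: 8.8
eef_pos: [491.2, -249.2, 236.1]
tool_rot: [-3.141, -0.001, -0.001]
force: [-0.4, 0.2, -0.6]
width: 40.1
scene crucible [ 488.9 -249.9  195.9] 0.92
scene collar_top [ 491.7 -245.7  182.2] 0.55
top crucible [ 490.6 -249.7  194.9] 0.67
top collar_top [ 492.8 -251.3  186.7] 0.59
{'clock': np.float64(9.1), 'eef_pos': array([ 491.381, -248.877,  236.577]), 'tool_rot': array([-3.142e+00, -2.000e-03, -1.000e-03]), 'force': array([ 0.384, -0.414, -0.532]), 'width': np.float64(39.539)}
```

View pics/c5.png

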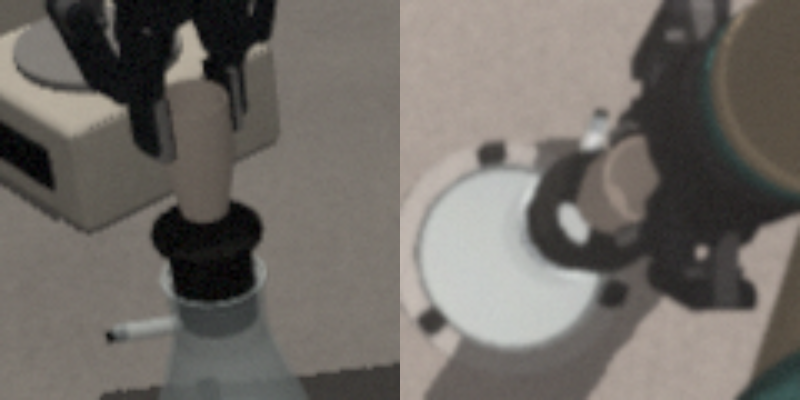

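In the scene crop the crucible stands centred over the collar, with its foot at (205,215) above the hole. The top view agrees. I'll lower it slowly while watching the force.

```bash
python3 -m creep '[{"hand":0,"travel":[0,0,0.6],"angular":[0,0,0]},{"hand":0,"travel":[0,0,1.2],"angular":[0,0,0]},{"hand":0,"travel":[0,0,1.8],"angular":[0,0,0]},{"hand":0,"travel":[0,0,2.2],"angular":[0,0,0]},{"hand":0,"travel":[0,0,2.6],"angular":[0,0,0]},{"hand":0,"travel":[0,0,3.0],"angular":[0,0,0]},{"hand":0,"travel":[0,0,3.2],"angular":[0,0,0]},{"hand":0,"travel":[0,0,3.4],"angular":[0,0,0]},{"hand":0,"travel":[0,0,3.4],"angular":[0,0,0]}]'; python3 -m creep '[{"hand":0,"travel":[0,0,0.2],"angular":[0,0,0]},{"hand":0,"travel":[0,0,0.2],"angular":[0,0,0]},{"hand":0,"travel":[0,0,0.2],"angular":[0,0,0]}]'; python3 -m creep '[{"hand":0,"travel":[0,0,0.2],"angular":[0,0,0]},{"hand":0,"travel":[0,0,0.2],"angular":[0,0,0]},{"hand":0,"travel":[0,0,0.2],"angular":[0,0,0]}]'; python3 -m creep '[{"hand":0,"travel":[0,0,0.1],"angular":[0,0,0]},{"hand":0,"travel":[0,0,0.1],"angular":[0,0,0]},{"hand":0,"travel":[0,0,0.1],"angular":[0,0,0]}]'
```

```text
clock: 10.0
eef_pos: [491.4, -249.0, 202.4]
tool_rot: [3.142, -0.002, -0.001]
force: [0.2, -0.1, -0.7]
width: 39.9
clock: 10.3
eef_pos: [491.4, -249.2, 200.5]
tool_rot: [3.141, -0.002, -0.001]
force: [0.1, -1.4, -1.0]
width: 39.8
clock: 10.6
eef_pos: [491.3, -249.6, 198.5]
tool_rot: [3.141, -0.002, -0.001]
force: [-0.2, -1.6, -1.9]
width: 40.2
clock: 10.9
eef_pos: [491.3, -249.8, 197.6]
tool_rot: [3.14, -0.002, -0.001]
force: [0.1, -1.3, -0.6]
width: 39.9
```

```bash
for i in 1; do python3 -m creep '[{"hand":0,"travel":[0,0,0.15],"angular":[0,0,0]},{"hand":0,"travel":[0,0,0.15],"angular":[0,0,0]},{"hand":0,"travel":[0,0,0.15],"angular":[0,0,0]}]'; python3 -m creep '[{"hand":0,"travel":[0,0.05,0.15],"angular":[0,0,0]},{"hand":0,"travel":[0,0.05,0.15],"angular":[0,0,0]},{"hand":0,"travel":[0,0.05,0.15],"angular":[0,0,0]}]'; python3 -m creep '[{"hand":0,"travel":[0,0,0.15],"angular":[0,0,0]},{"hand":0,"travel":[0,0,0.15],"angular":[0,0,0]},{"hand":0,"travel":[0,0,0.15],"angular":[0,0,0]}]'; done
```

```text
clock: 11.2
eef_pos: [491.1, -250.1, 196.0]
tool_rot: [3.14, -0.002, -0.002]
force: [-1.3, -2.8, 1.2]
width: 40.0
clock: 11.5
eef_pos: [491.0, -250.4, 194.6]
tool_rot: [3.14, -0.002, -0.002]
force: [-2.3, -2.2, 4.5]
width: 39.9
clock: 11.8
eef_pos: [491.0, -250.4, 193.5]
tool_rot: [3.14, -0.002, -0.001]
force: [-2.3, -0.7, 6.3]
width: 40.1
```

Contact builds at TCP z ≈ 194, as expected for a seated crucible. I'll push in small steps.

```bash
python3 -m creep '[{"hand":0,"travel":[0,0,0.1],"angular":[0,0,0]},{"hand":0,"travel":[0,0,0.2],"angular":[0,0,0]},{"hand":0,"travel":[0,0,0.3],"angular":[0,0,0]},{"hand":0,"travel":[0,0,0.3],"angular":[0,0,0]}]'; python3 -m creep '[{"hand":0,"travel":[0,0,0.1],"angular":[0,0,0]},{"hand":0,"travel":[0,0,0.2],"angular":[0,0,0]},{"hand":0,"travel":[0,0,0.3],"angular":[0,0,0]},{"hand":0,"travel":[0,0,0.3],"angular":[0,0,0]}]'
python3 - <<'E'
from h import *
for c in ['scene','top']:
    im=snap(c)
    for t in ['crucible','collar_top']:
        for d in ctrl.spot_point(c,t):
            if d['at'][1]<-150: print(c,t,np.round(d['at'],1),round(d['confidence'],2))
    if c=='scene':
        u,v=map(int,proj(im,[491,-248,180])); cv2.imwrite('pics/c6.png',cv2.resize(im['frame'][v-60:v+60,u-60:u+60,::-1],(600,600)))
E
```

```text
clock: 12.2
eef_pos: [491.0, -250.4, 190.8]
tool_rot: [3.141, -0.002, -0.002]
force: [-2.5, -1.2, 6.2]
width: 40.0
clock: 12.6
eef_pos: [491.0, -250.4, 188.2]
tool_rot: [3.141, -0.002, -0.002]
force: [-3.0, -1.0, 5.6]
width: 40.0
scene crucible [ 489.8 -249.2  146.9] 0.97
top crucible [ 491.2 -253.5  147.4] 0.58
top collar_top [ 493.  -251.4  175.7] 0.82
```

View pics/c6.png

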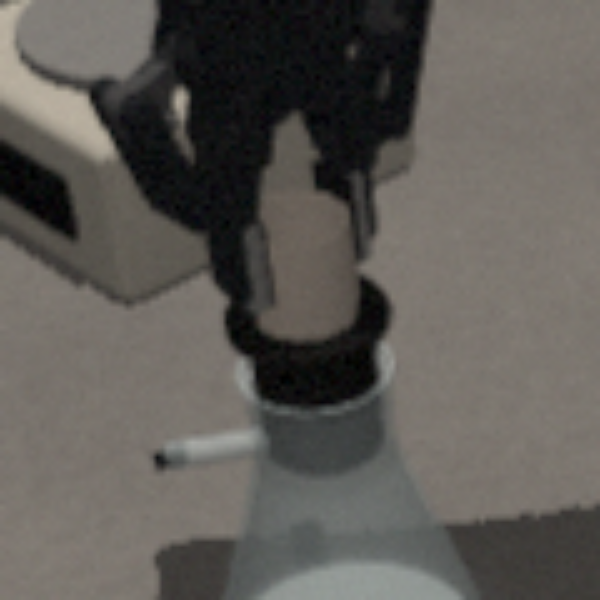

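In the crop the crucible is nested upright in the collar, with the flange at about (305,320) and the glass lip at about (315,385). The collar top reads about 176, so it has sunk about 10 mm. That agrees with the TCP, so I'll push about 5 mm more.

```bash
python3 -m creep '[{"hand":0,"travel":[0,0,0.1],"angular":[0,0,0]},{"hand":0,"travel":[0,0,0.2],"angular":[0,0,0]},{"hand":0,"travel":[0,0,0.3],"angular":[0,0,0]},{"hand":0,"travel":[0,0,0.4],"angular":[0,0,0]},{"hand":0,"travel":[0,0,0.5],"angular":[0,0,0]},{"hand":0,"travel":[0,0,0.5],"angular":[0,0,0]},{"hand":0,"travel":[0,0,0.5],"angular":[0,0,0]}]'
python3 - <<'E'
from h import *
for c in ['scene','top','scene','top']:
    im=snap(c)
    for t in ['crucible','collar_top']:
        for d in ctrl.spot_point(c,t):
            if d['at'][1]<-150: print(c,t,np.round(d['at'],1),round(d['confidence'],2))
s=ctrl.read_state(); print({k:np.round(s[k],3) for k in ['clock','eef_pos','tool_rot','force','width']})
E
```

```text
clock: 13.6
eef_pos: [491.0, -250.5, 183.6]
tool_rot: [3.141, -0.003, -0.002]
force: [-2.3, -1.0, 6.2]
width: 39.7
scene collar_top [ 493.6 -250.9  171.8] 0.72
top crucible [ 491.7 -253.5  143.1] 0.59
top collar_top [ 492.5 -251.3  174.3] 0.68
scene crucible [ 489.8 -251.   144. ] 0.7
scene collar_top [ 489.7 -250.1  171. ] 0.69
top collar_top [ 490.7 -248.1  171.5] 0.78
{'clock': np.float64(14.2), 'eef_pos': array([ 491.001, -250.472,  183.641]), 'tool_rot': array([ 3.141e+00, -3.000e-03, -2.000e-03]), 'force': array([-3.106, -0.793,  6.235]), 'width': np.float64(40.112)}
```

The collar top is at about 172, so it has sunk about 14 mm, and the TCP gives the same figure. I'll release and check the force before rising.

```bash
python3 -m creep '[{"hand":0.7,"travel":[0,0,0],"angular":[0,0,0]},{"hand":0.8,"travel":[0,0,0],"angular":[0,0,0]},{"hand":1,"travel":[0,0,0],"angular":[0,0,0]},{"hand":1,"travel":[0,0,0],"angular":[0,0,0]},{"hand":1,"travel":[0,0,0],"angular":[0,0,0]},{"hand":1,"travel":[0,0,0],"angular":[0,0,0]},{"hand":1,"travel":[0,0,0],"angular":[0,0,0]},{"hand":1,"travel":[0,0,0],"angular":[0,0,0]}]' && python3 -m creep '[{"hand":1,"travel":[0,0,-1],"angular":[0,0,0]},{"hand":1,"travel":[0,0,-3],"angular":[0,0,0]},{"hand":1,"travel":[0,0,-6],"angular":[0,0,0]},{"hand":1,"travel":[0,0,-9],"angular":[0,0,0]},{"hand":1,"travel":[0,0,-11],"angular":[0,0,0]},{"hand":1,"travel":[0,0,-12],"angular":[0,0,0]},{"hand":1,"travel":[0,0,-12],"angular":[0,0,0]},{"hand":1,"travel":[0,0,-12],"angular":[0,0,0]},{"hand":1,"travel":[0,0,-12],"angular":[0,0,0]}]'
python3 - <<'E'
from h import *
f=[]
for c in ['scene','top','wrist']:
    im=snap(c); f.append(cv2.resize(im['frame'][:,:,::-1],(400,300)))
    for t in ['crucible','collar_top','small_crucible']:
        for d in ctrl.spot_point(c,t):
            if d['at'][1]<-150 or t[0]=='s': print(c,t,np.round(d['at'],1),round(d['confidence'],2))
    if c=='scene':
        u,v=map(int,proj(im,[491,-248,180])); f.append(cv2.resize(im['frame'][v-45:v+45,u-60:u+60,::-1],(400,300)))
cv2.imwrite('pics/end.png',np.vstack([np.hstack(f[:2]),np.hstack(f[2:])]))
E
```

```text
clock: 15.0
eef_pos: [491.0, -250.5, 183.6]
tool_rot: [3.141, -0.003, -0.002]
force: [0.3, 0.0, 0.1]
width: 85.2
clock: 15.9
eef_pos: [490.1, -249.9, 302.4]
tool_rot: [-3.141, -0.001, -0.002]
force: [0.8, -0.3, -1.3]
width: 85.5
scene crucible [ 489.9 -248.5  146.2] 0.64
scene collar_top [ 489.4 -250.1  172.8] 0.56
scene small_crucible [511.8 210.6  -6. ] 0.76
top crucible [ 489.5 -252.7  142.4] 0.71
top collar_top [ 492.  -249.6  173. ] 0.68
top small_crucible [ 5.107e+02  2.105e+02 -4.000e-01] 0.74
wrist crucible [ 489.  -251.2  142.9] 0.97
```

View pics/end.png

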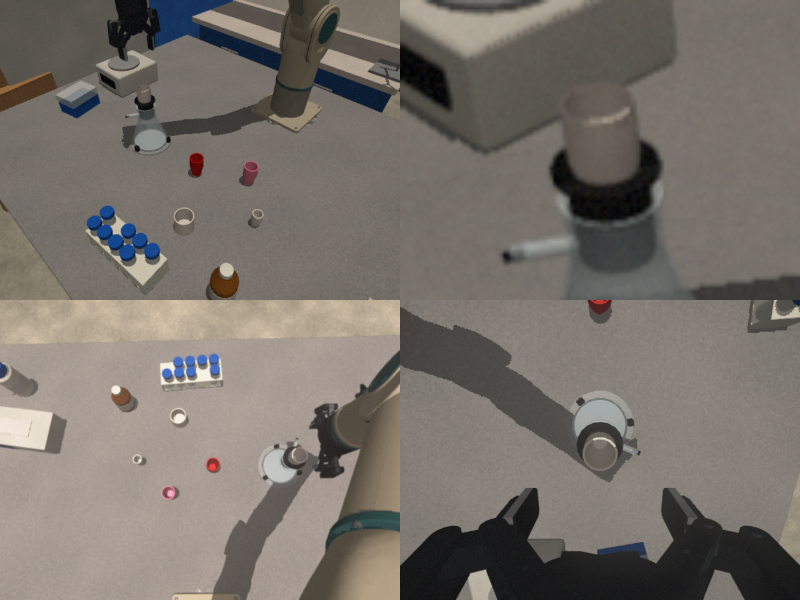

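The crop shows the crucible upright in the collar, with a clear gap between the flange and the glass lip. The gripper is open and well clear above it, and the small crucible is still standing at (258,217) in the scene panel.

```bash
python3 -c "
from cell import ctrl
print(ctrl.finish_job())"
```

```text
the job is handed in; nothing more can be done
None
```

The larger white crucible is nested upright in the collar, the collar is pushed down about 13–14 mm of its 30 mm, and I have let go. I handed the job in at about 16 s; no verdict is reported.

**Last checks, after letting go:**
- **Collar depth:** its top reads 173 mm above the bench in both the scene and top cameras, which gives about 13 mm sunk. The tool height at the end of the push gave about 14 mm.
- **Crucible seat:** its underside reads 142–146 mm, about 27–31 mm below the collar top. It is within about 4 mm of the collar's axis.
- **Force:** the wrist read about 6 N during the push, just under the stated 7–11 N. It read close to zero once the gripper opened, and the gripper now stands well above, touching nothing.
- **Small crucible:** it still stands at about (511, 210) mm, within a few millimetres of where it started.

**Disagreements:** one ellipse fit of the collar missed its edge, so I read that centre from the picture instead. The networks also took the red and pink cups for the crucible, and I told them apart by colour. The gripper read 40 mm on the 42 mm crucible; I took this as a reading offset and the grasp held.

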